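Close a filter holder and hold its locking pin through both bushings

ROBOT

A 6-joint arm with a two-finger parallel gripper is mounted at the origin on the work surface. World frame = base frame: x ahead of the robot, y to its left, z up, the work surface at z = 0. Lengths are in m, angles in rad, forces in N, time in s.
With the tool pointing down it reaches from about 0.4 to 0.825 m from the base axis. Payload 7 kg.
Tool frame: the origin (TCP) lies at the very end of the fingers, on their centre line; the grasp point (between the pads) lies 19 mm behind it; x points along the fingers, y is the direction in which the jaws open and shut, and the axes are right-handed (so a half turn about x gives the same grasp; the last joint's range is limited). The gripper opens to 88 mm and grips with 3 to 60 N. Pads are 19 mm wide; open, the fingers measure 130 mm over their backs; the gripper's body (78 mm by 193 mm) begins 47 mm behind the grasp point.
Start: joints at [1.484, 0.359, 0.012, 0, -1.224, -0.288], TCP at [0.247, 0.628, 0.227] pointing down, gripper open.
Joint ranges: [-3.07, 3.07], [-1.43, 2.12], [-1.02, 1.25], [-3.03, 1.67], [-3.05, -0], [-3.03, 3.03]. Speed limits (rad/s): [2.39, 2.39, 3.01, 3.14, 3.14, 3.14].

INTERFACE

Orientations are given as [roll, pitch, yaw] about the fixed x, y, z axes, in that order (R = Rz(yaw) Ry(pitch) Rx(roll)).
In Python, from station import arm gives the robot as it stands.
- The arm moves only by the shell command python3 -m inch 'ROWS' [OPENING] [FORCE]. ROWS is text: rows parted by semicolons, each of 6 numbers parted by spaces: the shift along the world's x, y, z in units of 30 mm (1.0 is 30 mm), then the turn, a rotation vector about the world's x, y, z in units of 5 degrees (1.0 is 5 degrees). In form: dx dy dz wx wy wz; .... A call has 1 to 12 rows; each row shifts and turns the commanded pose from where the row before left it; what a row does not reach is not made up. A row lasts 1/8 s, in which the tool goes at most 62.5 mm and 10.7 degrees, less where a joint would pass 70% of its speed; a pose out of reach is approached as far as the arm can. A call is refused whole if a number of a shift passes 1 or a number of a turn 1, either way. A call with a gripper value outside its range is refused whole. OPENING is the opening, from 0 (shut) to 1 (fully open), set as the call begins (- or left out, the last holds). The fingers move at their own pace and stop on an object; FORCE is the grip in N (left out, the last holds). Time passes only in rows, so rows that do not move let the fingers close. It gives the time, the measured TCP pose, the force and the opening at its end, in the units of the state.
- arm.get_state(): the state, without advancing time (a new reading comes with each control period).
- arm.grab_frame(name): name is "side" or "top"; returns a dict with "frame" (420x560x3 uint8, red, green, blue), "range_z" (420x560 float32, m along the optical axis (not along the pixel's ray), 0 where there is no reading), "mtx" (3x3 intrinsics, pixels), "dist_coeffs" ([k1, k2, p1, p2, k3] as OpenCV has them; the pictures are not rectified), "pose" (4x4, takes a point from camera to world coordinates). Camera axes: x right, y up, looking along -z (the intrinsics and any distortion apply to the point x, -y, -z); pixel columns grow to the right and rows downward; lengths in m; the calibration is good to about 2 mm. A picture is of the moment at which its call begins.
- arm.job_done(): hands the job in, once; it reports no verdict.
Trained networks look in a picture, given as the dict that the camera call returned (one of the last four; its "shot" number tells which), for a name from the list of things; names that differ only in an ending like _2 or _b are one class to them, and where a whole thing is asked for, a point or a joint stands for the part that bears it (a point fixed in the world has none). Each returns a list of dicts, best first, with "confidence" (0 to 1); they miss things now and then, are a little off and sometimes report something else, mostly with a low value. They report only what shows in the picture. A call takes as long as a camera call.
- arm.search_frame(picture, target): "extent" ([centre column, centre row, width, height] as shares, 0 to 1, of the picture: columns of its width, rows of its height, round what is visible of it).
- arm.masks_of(picture, target): "mask" (420x560 bool, what is visible of it) and "extent" ([centre column, centre row, width, height] as shares, 0 to 1, of the picture: columns of its width, rows of its height, round what is visible of it).
- arm.place_of(picture, target): "position" ([column, row] as shares, 0 to 1, of the picture: columns of its width, rows of its height: a listed point, or the origin of a listed thing).
The state is a dict: "t": time; "q": joint angles; "qd": joint speeds; "joint_efforts": joint torques, N m; "eef_pos": TCP position; "ee_rot": TCP orientation; "force": force on the tool from outside, world axes, zero at the start; "moment": the same for the moment, N m; "width": finger opening in m.
Only numpy, scipy, OpenCV 4.12 (cv2) and the standard library are available. Lean on these libraries where they do the work, as an engineer would, in place of code of your own. Each camera call takes 0.05 s, during which the arm holds its last target. There are 200 camera calls.

TASK

Close up the loaded filter holder: swing its grey cover bar fully shut against the brass stop, then take the long red-headed pin out of its wooden stand and thread it straight down through the bushing at the end of the bar and on through the blue bushing in the base below it. Finish while still holding the pin by its head, with the tip sticking out below the lower bushing and the collar about 20 mm above the bar, not resting on it, so that a washer can be slipped under. Leave the short black-headed pin in its stand and the filter in its nest.

Things in the scene. Friction and masses are not known exactly. Their poses are not given: they have to be found in the camera images.
- cover_arm (a joint): swing angle of the grey cover bar about its upright pivot, rad: 0 = shut against the brass stop post (a hard stop), grows anticlockwise seen from above as it opens towards the robot's side, at most 1.4; it starts open. It stays where it is left (stiff pivot, 0.2 N m of friction)
- cover_pivot (a point): on the bar's pivot axis, level with the bar's upper face (110 mm above the table). x, y axes turn with the bar: +y runs along the bar from pivot to bushing, z up. The bar is a bar 26 mm wide and 15 mm thick, upper face 110 mm and underside 95 mm above the table, with a round cover 64 mm across in its middle; the hub on the pivot rises 5 mm more
- cover_knob (a point): centre of the upright black knob on the bar (18 mm diameter, 30 mm tall, from the bar's upper face up), 85 mm from the pivot axis along the bar; the handle for swinging the bar; its centre is 125 mm above the table. Axes turn with the bar
- upper_bushing (a point): centre of the upper bushing's mouth, in the upper face of the grey 44 mm square block at the bar's free end, 170 mm from the pivot axis: an upright through hole of 15 mm diameter and 15 mm depth, mouth bevelled by 2 mm and ringed in brass, 110 mm above the table. Axes turn with the bar. With the bar shut it stands straight above the lower bushing
- lower_bushing (a point): centre of the lower bushing's mouth, in the upper face (70 mm above the table) of the fixed holder's blue 44 mm square block: upright through hole, 15 mm diameter, 15 mm deep, mouth bevelled 2 mm, brass ring; free below it down to the 8 mm base plate (130 x 260 mm). 25 mm gap to the shut bar's underside. Axes: +y along the shut bar (pivot 170 mm away along -y), z up
- pin: the long pin, 120 g; origin at its tip, z along it to the head. Steel shaft 12 mm diameter, 95 mm from tip to collar, last 8 mm tapering to 7 mm; collar 30 mm across, 6 mm thick; round red head 22 mm diameter, 46 mm tall, above it. Stands upright in one of two fixed wooden stands (56 mm square, 55 mm tall; hole 14 mm wide, 45 mm deep), tip 10 mm above the table
- pin_head (a point): centre of the pin's red head, 124 mm from the tip, half-way up the head: where to grip it
- pin_collar (a point): centre of the underside of the pin's collar, 95 mm from the tip
- spare_head (a point): centre of the black head (22 mm diameter, 30 mm tall) of the short spare pin, 81 mm from its tip, standing in the other wooden stand: to be left there
- filter_center (a point): centre of the loaded filter (black disc 50 mm diameter, 16 mm tall, green glass), loose in the nest in the middle of the holder, its top 69 mm above the table, under the bar's cover when shut: to be left there

How it is judged:
By the outcome, as a careful person would: the job done as asked, in the order asked, and still so for the second after the job is handed in, while the arm keeps its last pose, push and grip.
It also fails if it takes over 58 s, if anything falls off the work surface, if the arm or the gripper's body presses on something with over 40 N, if the wrist force passes 120 N, or if a joint passes its speed limit or range.

## Working session

There is one attempt and no reset: what is moved stays moved. The work goes in short steps, Python scripts to look and compute and a shell command to move; the robot and the scene stay as the last step left them, time stands still between calls to the robot, and variables do not carry over. Pictures are saved under pics/ and viewed, about 8 in all and at most 12, crops included, and the job is handed in when it is done.

```bash
mkdir -p pics; cat > h.py <<'E'
import numpy as np, cv2
from station import arm
def ray(p,u,v):
    d=cv2.undistortPoints(np.array([[[u,v]]],float),np.array(p["mtx"]),np.array(p["dist_coeffs"]))[0,0]
    P=np.array(p["pose"]); return P[:3,3],P[:3,:3]@np.array([d[0],-d[1],-1])
def atz(p,u,v,z):
    o,d=ray(p,u,v); return o+d*(z-o[2])/d[2]
def depthpt(p,u,v):
    o,d=ray(p,u,v); return o+d*p["range_z"][int(round(v)),int(round(u))]
def tri(a,ua,b,ub):
    o1,d1=ray(a,*ua);o2,d2=ray(b,*ub)
    s=np.linalg.lstsq(np.c_[d1,-d2],o2-o1,rcond=None)[0]
    x,y=o1+s[0]*d1,o2+s[1]*d2
    return (x+y)/2,np.linalg.norm(x-y)
def save(p,name): cv2.imwrite("pics/"+name,p["frame"][:,:,::-1])
def find(p,n):
    r=arm.place_of(p,n)
    return [(np.array(q["position"])*[560,420],q["confidence"]) for q in r[:2]]
E
python3 - <<'E'
from h import *
np.set_printoptions(precision=4,suppress=True)
t=arm.grab_frame("top");s=arm.grab_frame("side")
cv2.imwrite("pics/a.png",np.vstack([t["frame"],s["frame"]])[:,:,::-1][::1])
Z=dict(cover_pivot=.11,cover_knob=.125,upper_bushing=.11,lower_bushing=.07,pin_head=.134,pin_collar=.105,spare_head=.1,filter_center=.061)
for n,z in Z.items():
    for p,k in((t,"top"),(s,"side")):
        for uv,c in find(p,n): print(n,k,uv,round(c,2),atz(p,*uv,z), depthpt(p,*np.clip(uv,0,[559,419])))
print(arm.get_state()); print(t["pose"][:3,3],s["pose"][:3,3])
E
python3 -c "
import cv2;i=cv2.imread('pics/a.png');cv2.imwrite('pics/a1.png',cv2.hconcat([i[:420],i[420:]])[:,:] if 0 else cv2.resize(i,(400,600)))" 
```

```text
cover_pivot top [321.104 179.718] 0.95 [ 0.6047 -0.0985  0.11  ] [ 0.6029 -0.0976  0.1218]
cover_pivot side [335.216 235.998] 0.84 [ 0.6108 -0.096   0.11  ] [ 0.6072 -0.103   0.1181]
cover_pivot side [318.08  194.712] 0.53 [0.6191 0.0183 0.11  ] [0.6368 0.0588 0.0713]
cover_knob top [283.584 197.61 ] 0.68 [ 0.5648 -0.0193  0.125 ] [ 0.5628 -0.0191  0.141 ]
cover_knob side [299.208 210.21 ] 0.97 [ 0.5635 -0.0292  0.125 ] [ 0.562  -0.0333  0.129 ]
upper_bushing top [250.992 222.18 ] 0.71 [0.5148 0.0488 0.11  ] [ 0.5231  0.0549 -0.0028]
upper_bushing top [119.504 260.694] 0.29 [0.4339 0.3228 0.11  ] [0.4339 0.3082 0.1579]
upper_bushing side [265.328 195.594] 0.7 [0.5177 0.0432 0.11  ] [0.5204 0.0535 0.1006]
lower_bushing top [243.6   164.682] 0.6 [0.6441 0.0679 0.07  ] [0.6463 0.0688 0.0577]
lower_bushing side [318.584 191.604] 0.56 [0.6418 0.0693 0.07  ] [0.6448 0.0762 0.0635]
pin_head top [117.488 259.014] 0.64 [0.4373 0.3197 0.134 ] [0.4372 0.3133 0.1546]
pin_head side [199.808 120.12 ] 0.66 [0.4332 0.3104 0.134 ] [0.433  0.3081 0.1355]
pin_collar top [120.904 259.518] 0.56 [0.4364 0
[... 286 characters left out ...]
-0.3176  0.105 ]
filter_center top [284.2   174.006] 0.72 [ 0.625  -0.0211  0.061 ] [ 0.6237 -0.0211  0.069 ]
filter_center side [325.696 220.71 ] 0.81 [ 0.6294 -0.0091  0.061 ] [ 0.625  -0.0184  0.0711]
{'t': 0.9, 'q': array([ 1.4841,  0.3586,  0.0119, -0.    , -1.2241, -0.2881]), 'qd': array([-0.0005,  0.0009, -0.001 , -0.0002, -0.0002, -0.0002]), 'joint_efforts': array([  0.0023, -58.2361,  29.3298,   7.0025,   0.0125,  -0.    ]), 'eef_pos': array([0.2471, 0.6281, 0.2266]), 'ee_rot': array([ 1.6973,  1.5708, -1.8191]), 'force': array([ 0.6043,  0.8323, -0.3844]), 'moment': array([-0.0275,  0.009 ,  0.0099]), 'width': 0.08735445344979721}
[ 0.434  -0.0103  1.2015] [ 0.3422 -0.6177  0.717 ]
```

View pics/a1.png

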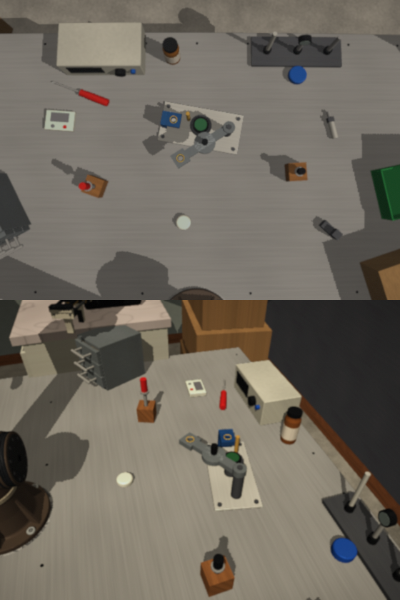

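```bash
python3 - <<'E'
from h import *
from scipy.spatial.transform import Rotation as R
s=arm.get_state(); M=R.from_euler('xyz',s["ee_rot"]).as_matrix(); print(M.round(3)); ty=np.degrees(np.arctan2(M[1,1],M[0,1]));print("tooly az",ty)
piv=np.array([.606,-.0985]);low=np.array([.643,.068]);up=np.array([.5165,.046]);kn=np.array([.563,-.0235])
a=lambda v:np.degrees(np.arctan2(v[1],v[0]))
print(a(low-piv),a(up-piv),a(kn-piv),np.linalg.norm(low-piv),np.linalg.norm(up-piv))
p=arm.grab_frame("top"); 
c=cv2.resize(p["frame"][140:260,200:360],(800,600),interpolation=cv2.INTER_CUBIC); cv2.imwrite("pics/b.png",c[:,:,::-1])
E
```

```text
[[-0.    -0.366 -0.931]
 [-0.    -0.931  0.366]
 [-1.     0.    -0.   ]]
tooly az -111.47594786177153
77.47119229084848 121.77312843603467 119.82708465447475 0.17056157245991843 0.16997205652694802
```

View pics/b.png

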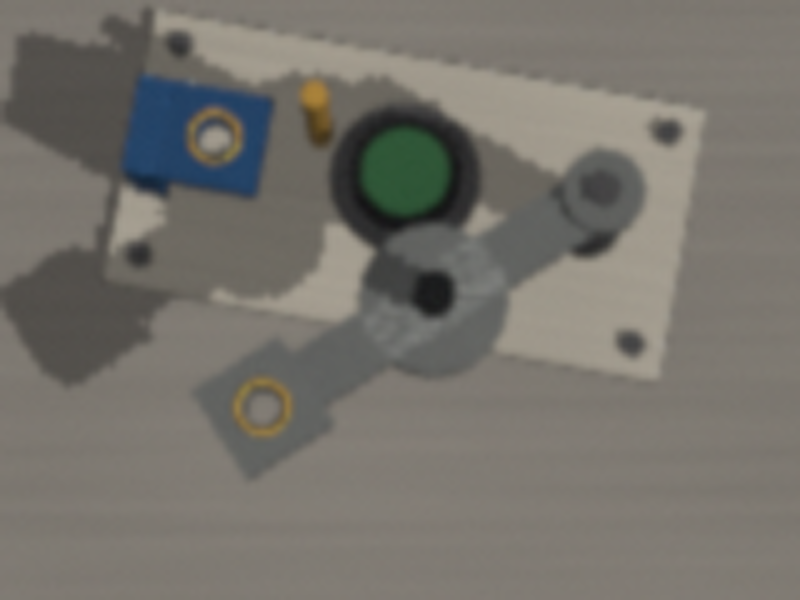

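```bash
A='0.478 -0.988 0 0 0 -0.34'; python3 -m inch '0.478 -0.988 0 0 0 -0.34;0.478 -0.988 0 0 0 -0.34;0.478 -0.988 0 0 0 -0.34;0.478 -0.988 0 0 0 -0.34;0.478 -0.988 0 0 0 -0.34;0.478 -0.988 0 0 0 -0.34;0.478 -0.988 0 0 0 -0.34;0.478 -0.988 0 0 0 -0.34;0.478 -0.988 0 0 0 -0.34;0.478 -0.988 0 0 0 -0.34;0.478 -0.988 0 0 0 -0.34' 0.7
python3 -m inch '0.478 -0.988 0 0 0 -0.34;0.478 -0.988 0 0 0 -0.34;0.478 -0.988 0 0 0 -0.34;0.478 -0.988 0 0 0 -0.34;0.478 -0.988 0 0 0 -0.34;0.478 -0.988 0 0 0 -0.34;0.478 -0.988 0 0 0 -0.34;0.478 -0.988 0 0 0 -0.34;0.478 -0.988 0 0 0 -0.34;0.478 -0.988 0 0 0 -0.34;0.478 -0.988 0 0 0 -0.34;0 0 0 0 0 0'
python3 - <<'E'
from h import *
np.set_printoptions(precision=4,suppress=True)
p=arm.grab_frame("side");t=arm.grab_frame("top")
for n,z in dict(cover_knob=.125,cover_pivot=.11,lower_bushing=.07,upper_bushing=.11).items():
    for uv,c in find(p,n)[:1]: print(n,uv,c,atz(p,*uv,z))
print("lower ring",atz(t,243,167.2,.07),"upper ring",atz(t,252.8,221.4,.11),"piv",atz(t,320,177.4,.115),"knobtop",atz(t,286.6,198.4,.14))
save(p,"c.png")
E
```

```text
t: 2.33
eef_pos: [0.4053, 0.3006, 0.2267]
ee_rot: [-1.496, 1.57, 0.943]
force: [0.3, -0.7, -0.1]
width: 0.0616
t: 3.82
eef_pos: [0.5629, -0.0261, 0.2262]
ee_rot: [1.683, 1.57, -2.49]
force: [-0.6, 0.2, -0.5]
width: 0.0617
cover_knob [301.224 210.21 ] 0.58 [ 0.5671 -0.0302  0.125 ]
cover_pivot [333.704 235.914] 0.92 [ 0.6082 -0.0951  0.11  ]
lower_bushing [316.288 191.52 ] 0.75 [0.6372 0.0708 0.07  ]
upper_bushing [264.824 194.796] 0.94 [0.5174 0.0458 0.11  ]
lower ring [0.6385 0.0692 0.07  ] upper ring [0.5164 0.045  0.11  ] piv [ 0.6089 -0.0958  0.115 ] knobtop [ 0.5613 -0.0253  0.14  ]
```

View pics/c.png

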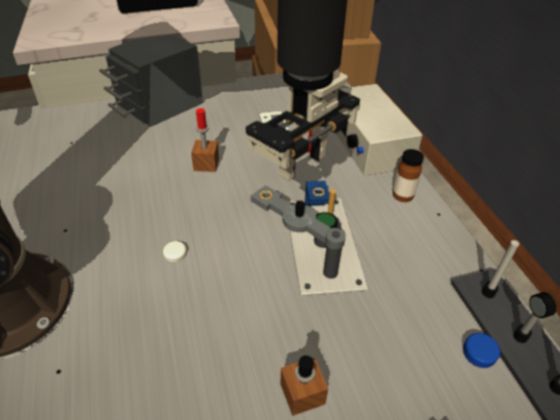

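```bash
python3 -m inch '0 0 -0.9 0 0 0;0 0 -0.9 0 0 0;0 0 -0.9 0 0 0;0 0 -0.6 0 0 0;0 0 -0.34 0 0 0;0 0 0 0 0 0'
python3 -m inch '0 0 0 0 0 0;0 0 0 0 0 0;0 0 0 0 0 0;0 0 0 0 0 0;0 0 0 0 0 0' 0.0 20
python3 -m inch '0.184 0.110 0 0 0 -0.868;0.192 0.096 0 0 0 -0.868;0.199 0.081 0 0 0 -0.868;0.204 0.066 0 0 0 -0.868;0.209 0.0505 0 0 0 -0.868;0.212 0.034 0 0 0 -0.868;0.214 0.018 0 0 0 -0.868;0.2146 0.002 0 0 0 -0.868;0.107 -0.006 0 0 0 -0.43;0 0 0 0 0 0'
```

```text
t: 4.88
eef_pos: [0.5623, -0.0237, 0.1171]
ee_rot: [1.399, 1.57, -2.77]
force: [-0.7, -0.0, -0.1]
width: 0.0615
t: 5.5
eef_pos: [0.5628, -0.0239, 0.1175]
ee_rot: [-1.725, 1.57, 0.389]
force: [-0.2, -0.0, 0.4]
width: 0.0169
t: 6.75
eef_pos: [0.6152, -0.0104, 0.1175]
ee_rot: [-1.357, 1.57, 0.115]
force: [1.8, 0.6, 0.6]
width: 0.0173
```

```bash
python3 -m inch '0.107 -0.010 0 0 0 -0.43;0.106 -0.014 0 0 0 -0.43;0.07 -0.011 0 0 0 -0.29;0 0 0 0 0 0;0 0 0 0 0 0'; python3 -m inch '0.07 -0.012 0 0 0 0;0.07 -0.012 0 0 0 0;0 0 0 0 0 0;0 0 0 0 0 0'
```

```text
t: 7.38
eef_pos: [0.6237, -0.0114, 0.1175]
ee_rot: [-1.216, 1.57, 0.154]
force: [2.2, 1.5, 1.3]
width: 0.017
t: 7.88
eef_pos: [0.6249, -0.0116, 0.1174]
ee_rot: [1.636, 1.567, 3.006]
force: [-10.0, 7.3, 11.2]
width: 0.0176
```

```bash
python3 -m inch '0.07 -0.012 0 0 0 0;0 0 0 0 0 0;0 0 0 0 0 0'
python3 - <<'E'
from h import *
t=arm.grab_frame("top");s=arm.grab_frame("side")
a=cv2.resize(t["frame"][120:240,200:360],(560,420),interpolation=3);b=cv2.resize(s["frame"][140:290,220:420],(560,420),interpolation=3)
cv2.imwrite("pics/d.png",cv2.resize(np.hstack([a,b])[:,:,::-1],(800,300)))
E
```

```text
t: 8.25
eef_pos: [0.625, -0.0117, 0.1173]
ee_rot: [1.665, 1.563, 3.035]
force: [-17.7, 10.2, 16.1]
width: 0.0173
```

View pics/d.png

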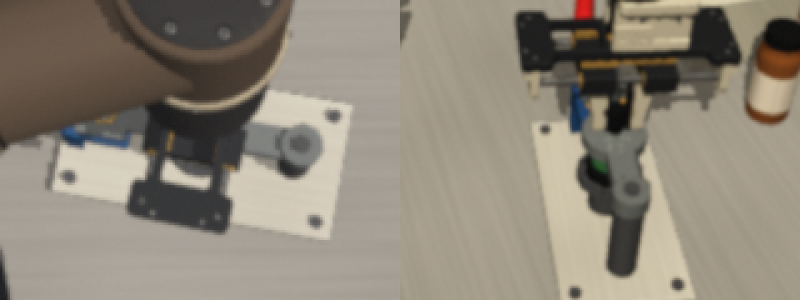

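```bash
python3 -m inch '-0.14 0.02 0 0 0 0;0 0 0 0 0 0'; python3 -m inch '0 0 0 0 0 0;0 0 0 0 0 0;0 0 0 0 0 0' 0.4;  python3 -m inch '0 0 0.6 0 0 0;0 0 0.9 0 0 0;-0.5 0.95 0.95 0 0 0;-0.6 0.95 0.95 0 0 0;-0.6 0.95 0 0 0 0;-0.6 0.95 0 0 0 0;-0.6 0.95 0 0 0 0;-0.6 0.95 0 0 0 0;0 0 0 0 0 0' 1
python3 - <<'E'
from h import *
np.set_printoptions(precision=4,suppress=True)
t=arm.grab_frame("top");s=arm.grab_frame("side")
for n,z in dict(cover_knob=.125,cover_pivot=.11,upper_bushing=.11,pin_head=.134,pin_collar=.105,pin=.01).items():
  for p in(t,s):
    for uv,c in find(p,n)[:1]: print(n,uv,round(c,2),atz(p,*uv,z))
print(arm.get_state()["q"])
for p,w in((t,"top"),(s,"side")):
  print([ (m["confidence"],m["extent"]) for m in arm.masks_of(p,"pin")[:2]])
a=cv2.resize(t["frame"][120:240,200:360],(560,420),interpolation=3);b=s["frame"]
cv2.imwrite("pics/e.png",cv2.resize(np.hstack([a,b])[:,:,::-1],(800,300)))
E
```

```text
t: 8.6
eef_pos: [0.6249, -0.0116, 0.1174]
ee_rot: [1.028, 1.57, 2.398]
force: [-2.6, 3.9, 3.5]
width: 0.0169
t: 8.98
eef_pos: [0.6253, -0.0124, 0.117]
ee_rot: [2.421, 1.57, -2.492]
force: [-1.0, -0.2, -0.8]
width: 0.0349
t: 10.1
eef_pos: [0.5197, 0.1606, 0.221]
ee_rot: [-0.786, 1.569, 0.586]
force: [0.4, -0.3, 1.2]
width: 0.087
cover_knob [278.488 167.496] 0.55 [ 0.628  -0.0086  0.125 ]
cover_knob [328.328 195.888] 0.92 [ 0.6302 -0.0059  0.125 ]
cover_pivot [322.28  174.888] 0.87 [ 0.615  -0.1011  0.11  ]
cover_pivot [335.608 234.108] 0.95 [ 0.6132 -0.0918  0.11  ]
upper_bushing [241.976 163.212] 0.96 [0.6398 0.0686 0.11  ]
upper_bushing [319.312 177.114] 0.68 [0.6403 0.0694 0.11  ]
pin_head [114.912 257.88 ] 0.62 [0.4396 0.3251 0.134 ]
pin_head [199.08 121.59] 0.66 [0.4306 0.3047 0.134 ]
pin_collar [122.696 260.316] 0.63 [0.4347 0.3176 0.105 ]
pin_collar [199.696 128.898] 0.68 [0.4314 0.3187 0.105 ]
pin [137.312 261.408] 0.74 [0.4324 0.3124 0.01  ]
[ 0.6567  0.1489 -0.2886 -0.     -1.1335 -0.8576]
[(0.7, [0.2183, 0.6251, 0.0373, 0.025])]
[(0.56, [0.3634, 0.306, 0.0214, 0.0862])]
```

View pics/e.png

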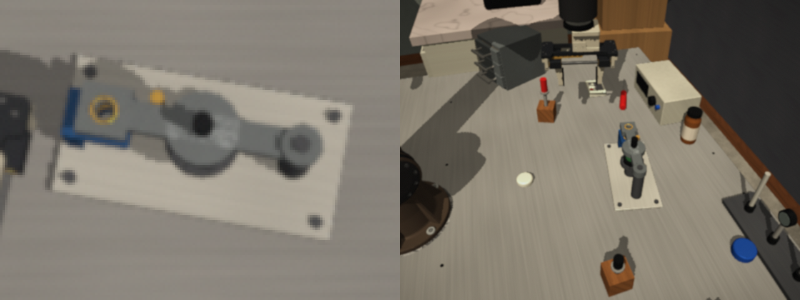

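```bash
python3 - <<'E'
from h import *
np.set_printoptions(precision=4,suppress=True)
t=arm.grab_frame("top");s=arm.grab_frame("side")
for p,(x0,x1,y0,y1) in((t,(95,150,240,285)),(s,(185,215,95,160))):
    f=p["frame"].astype(int); m=(f[...,0]>110)&(f[...,1]<60)&(f[...,2]<60); k=np.zeros_like(m);k[y0:y1,x0:x1]=1;m&=k
    v,u=np.nonzero(m);print(len(u),u.min(),u.max(),v.min(),v.max())
    P=np.array([depthpt(p,a,b) for a,b in zip(u,v)]);print(np.median(P,0),P.min(0),P.max(0))
    if p is t:
        q=P[:,2]>.15;print("top disc",q.sum(),P[q].mean(0),P[q].min(0),P[q].max(0))
    else: print("centroid at .134",atz(p,u.mean(),v.mean(),.134))
    uv=(u.mean(),v.mean());print(uv)
    if p is t:tu=uv
print(tri(t,tu,s,uv))
f=cv2.resize(t["frame"][100:200,180:300],(720,600),interpolation=3)
# brass ring
for p,(x0,x1,y0,y1),z in((t,(230,252,154,174),.11),(s,(308,332,168,186),.11)):
    h=cv2.cvtColor(p["frame"],cv2.COLOR_RGB2HSV)[y0:y1,x0:x1]; m=(h[...,0]>12)&(h[...,0]<32)&(h[...,1]>90)
    v,u=np.nonzero(m); print(len(u)); 
    if len(u): 
        c=((u.min()+u.max())/2+x0,(v.min()+v.max())/2+y0); print("ring",c,atz(p,*c,z))
E
```

```text
119 110 125 255 265
[0.4352 0.3134 0.1563] [ 0.4253  0.3061 -0.0048] [0.4469 0.3686 0.1608]
top disc 87 [0.4348 0.3161 0.1571] [0.4253 0.3066 0.151 ] [0.4432 0.3276 0.1608]
(np.float64(117.3781512605042), np.float64(260.26050420168065))
142 197 204 109 128
[0.4356 0.3086 0.1407] [0.4275 0.3033 0.1128] [0.4452 0.3251 0.1569]
centroid at .134 [0.4364 0.3179 0.134 ]
(np.float64(200.67605633802816), np.float64(118.24647887323944))
(array([0.4357, 0.3201, 0.1327]), np.float64(0.001873641475029845))
58
ring (np.float64(241.0), np.float64(163.0)) [0.6402 0.0707 0.11  ]
64
ring (np.float64(319.5), np.float64(177.0)) [0.6408 0.0696 0.11  ]
```

```bash
python3 -m inch '-0.47 0.868 0 0 0 0;-0.47 0.868 0 0 0 0;-0.47 0.868 0 0 0 0;-0.47 0.868 0 0 0 0;-0.47 0.868 0 0 0 0;-0.47 0.868 0 0 0 0;0 0 -0.9 0 0 0;0 0 0 0 0 0;0 0 0 0 0 0'
python3 - <<'E'
from h import *
t=arm.grab_frame("top");s=arm.grab_frame("side")
print(arm.get_state()["eef_pos"])
a=cv2.resize(t["frame"][210:300,70:190],(560,420),interpolation=3);b=cv2.resize(s["frame"][60:195,120:300],(560,420),interpolation=3)
cv2.imwrite("pics/f.png",cv2.resize(np.hstack([a,b])[:,:,::-1],(800,300)))
E
```

```text
t: 12.12
eef_pos: [0.4361, 0.3153, 0.1931]
ee_rot: [-1.36, 1.57, 0.01]
force: [0.3, -0.0, -0.6]
width: 0.0873
[0.43624659 0.31539605 0.19337764]
```

View pics/f.png

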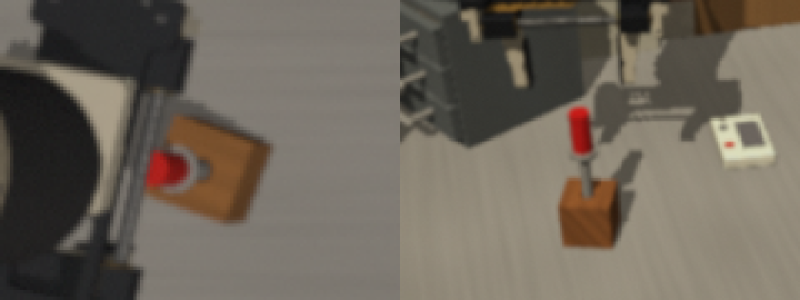

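```bash
python3 -m inch '-0.03 0.05 -0.9 0 0 0;0 0 -0.9 0 0 0;0 0 -0.5 0 0 0;0 0 -0.2 0 0 0;0 0 0 0 0 0'; python3 -m inch '0 0 0 0 0 0;0 0 0 0 0 0;0 0 0 0 0 0;0 0 0 0 0 0;0 0 0 0 0 0;0 0 0 0 0 0' 0 20
python3 - <<'E'
from h import *
np.set_printoptions(precision=4,suppress=True)
s=arm.grab_frame("side")
print(arm.get_state()["eef_pos"],arm.get_state()["moment"],arm.get_state()["ee_rot"])
b=cv2.resize(s["frame"][60:180,120:280],(640,480),interpolation=3)
cv2.imwrite("pics/g.png",b[:,:,::-1])
E
```

```text
t: 12.85
eef_pos: [0.4351, 0.3169, 0.1177]
ee_rot: [-1.013, 1.57, 0.357]
force: [-0.3, 0.6, 1.0]
width: 0.0874
t: 13.6
eef_pos: [0.4348, 0.3168, 0.1174]
ee_rot: [-2.17, 1.571, -0.8]
force: [-0.2, -0.0, 0.2]
width: 0.0333
[0.4348 0.3168 0.1173] [ 0.0723 -0.0509  0.0252] [ 3.066   1.5708 -1.847 ]
```

View pics/g.png

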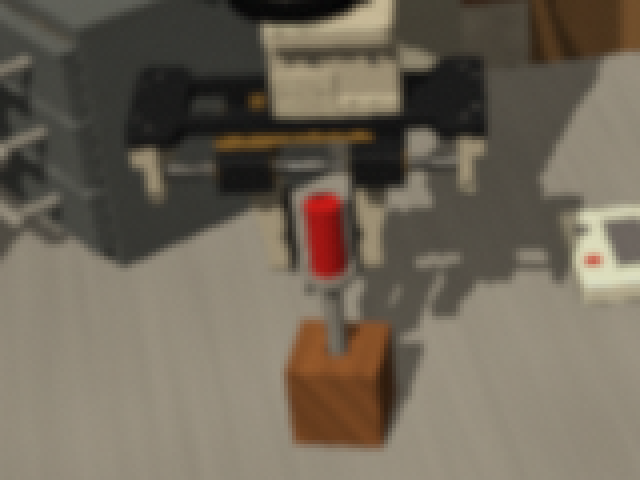

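```bash
python3 -m inch '0 0 0 0 0 0;0 0 0 0 0 0;0 0 0 0 0 0;0 0 0 0 0 0' 0 35; python3 -m inch '0 0 0.2 0 0 0;0 0 0.4 0 0 0;0 0 0.7 0 0 0;0 0 0.8 0 0 0;0 0 0.9 0 0 0;0 0 0.9 0 0 0;0 0 0.9 0 0 0;0 0 0.2 0 0 0;0 0 0 0 0 0'
python3 - <<'E'
from h import *
np.set_printoptions(precision=4,suppress=True)
t=arm.grab_frame("top");s=arm.grab_frame("side")
print(arm.get_state()["eef_pos"],arm.get_state()["moment"],arm.get_state()["force"])
for n in ("pin","pin_collar","pin_head","upper_bushing"):
    a=find(t,n);b=find(s,n);print(n,a[:1],b[:1]); 
    if a and b: print(tri(t,a[0][0],s,b[0][0]))
b=cv2.resize(s["frame"][20:200,100:340],(800,600),interpolation=3)
cv2.imwrite("pics/i.png",b[:,:,::-1])
E
```

```text
t: 14.15
eef_pos: [0.4348, 0.3168, 0.1173]
ee_rot: [-1.357, 1.571, 0.013]
force: [0.8, -0.2, 0.3]
width: 0.0215
t: 15.28
eef_pos: [0.4346, 0.3168, 0.2676]
ee_rot: [0.083, 1.57, 1.453]
force: [0.5, -0.2, -1.4]
width: 0.0213
[0.4343 0.3164 0.2664] [ 0.0713 -0.0049  0.036 ] [ 0.0804  0.7608 -1.5616]
pin [(array([116.704, 261.996]), 0.57)] [(array([198.408, 112.686]), 0.66)]
(array([0.4319, 0.3159, 0.1508]), np.float64(0.0011849300715402842))
pin_collar [(array([ 94.976, 257.208]), 0.54)] [(array([193.424,  70.014]), 0.72)]
(array([0.4366, 0.3252, 0.2517]), np.float64(0.007049654014312329))
pin_head [(array([ 91.   , 260.484]), 0.42)] [(array([190.512,  58.506]), 0.78)]
(array([0.4317, 0.3219, 0.2803]), np.float64(0.004805693486976179))
upper_bushing [] [(array([320.32 , 177.114]), 0.73)]
```

View pics/i.png

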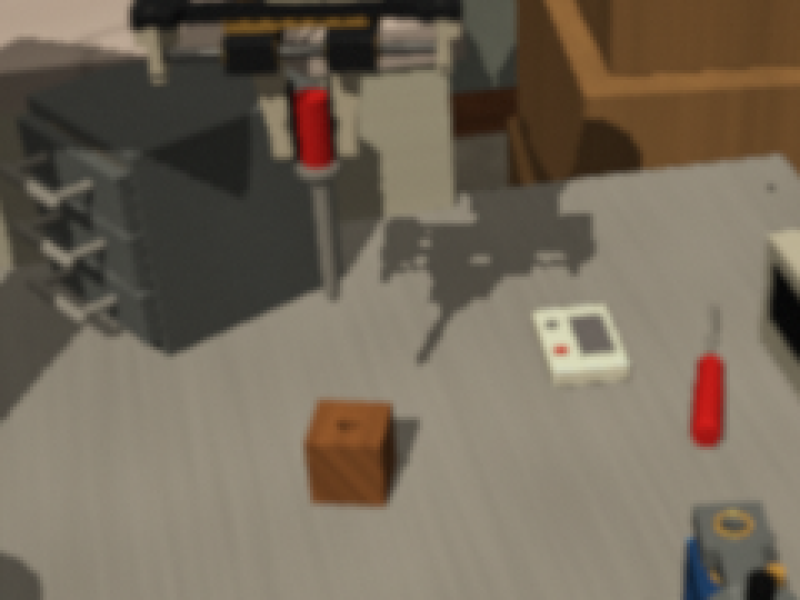

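```bash
python3 -m inch '0.4 -0.5 0 0 0 0;0.68 -0.82 0 0 0 0;0.68 -0.82 0 0 0 0;0.68 -0.82 0 0 0 0;0.68 -0.82 0 0 0 0;0.68 -0.82 0 0 0 0;0.68 -0.82 0 0 0 0;0.68 -0.82 0 0 0 0;0.68 -0.82 0 0 0 0;0.6 -0.7 0 0 0 0;0.4 -0.48 0 0 0 0'; python3 -m inch '0 0 -0.6 0 0 0;0 0 -0.4 0 0 0;0 0 0 0 0 0;0 0 0 0 0 0'
python3 - <<'E'
from h import *
np.set_printoptions(precision=4,suppress=True)
t=arm.grab_frame("top");s=arm.grab_frame("side")
print(arm.get_state()["eef_pos"],arm.get_state()["moment"],arm.get_state()["force"])
for n,z in dict(pin=.13,upper_bushing=.11,pin_collar=.225).items():
    for p in(t,s):
        for uv,c in find(p,n)[:1]: print(n,uv,round(c,2),atz(p,*uv,z))
b=np.hstack([cv2.resize(t["frame"][120:240,190:350],(560,420),interpolation=3),cv2.resize(s["frame"][80:215,230:410],(560,420),interpolation=3)])
cv2.imwrite("pics/j.png",cv2.resize(b,(800,300))[:,:,::-1])
E
```

```text
t: 17.15
eef_pos: [0.6407, 0.0677, 0.267]
ee_rot: [2.345, 1.57, -2.57]
force: [-0.2, -0.1, -1.2]
width: 0.0212
t: 17.65
eef_pos: [0.6399, 0.0701, 0.2377]
ee_rot: [-1.584, 1.57, -0.213]
force: [-1.3, 0.1, -0.8]
width: 0.0214
[0.6401 0.0701 0.2381] [ 0.1092 -0.0332  0.0145] [ 0.0342  0.3983 -1.6109]
pin [319.48 170.1 ] 0.77 [0.6385 0.0679 0.13  ]
upper_bushing [242.48 161.28] 0.62 [0.6439 0.0676 0.11  ]
upper_bushing [321.104 177.702] 0.69 [0.6432 0.0666 0.11  ]
pin_collar [321.496 125.58 ] 0.9 [0.6416 0.0856 0.225 ]
```

View pics/j.png

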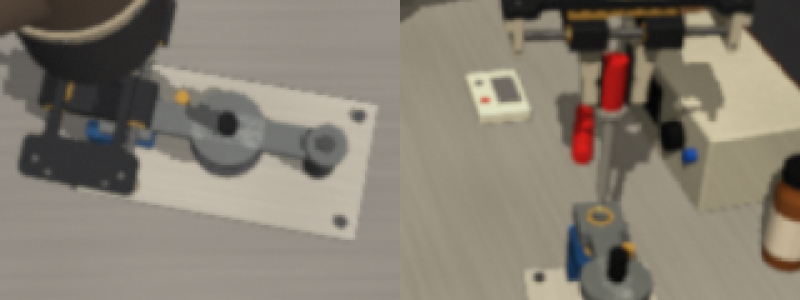

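```bash
python3 -m inch '0.02 0 -0.3 0 0 0;0 0 -0.3 0 0 0;0 0 -0.2 0 0 0;0 0 -0.1 0 0 0;0 0 0 0 0 0'; python3 -m inch '0 0 -0.1 0 0 0;0 0 -0.1 0 0 0;0 0 -0.1 0 0 0;0 0 0 0 0 0'
```

```text
t: 18.68
eef_pos: [0.6405, 0.0695, 0.2101]
ee_rot: [2.28, 1.57, -2.633]
force: [0.1, -0.4, -0.1]
width: 0.0214
t: 19.18
eef_pos: [0.6404, 0.0695, 0.201]
ee_rot: [2.092, 1.57, -2.821]
force: [-0.3, 0.3, -0.9]
width: 0.0215
```

```bash
python3 -m inch '0 0 -0.2 0 0 0;0 0 -0.2 0 0 0;0 0 -0.2 0 0 0;0 0 -0.1 0 0 0;0 0 -0.1 0 0 0;0 0 0 0 0 0'; python3 -m inch '0 0 -0.1 0 0 0;0 0 -0.1 0 0 0;0 0 -0.1 0 0 0;0 0 0 0 0 0'
python3 - <<'E'
from h import *
s=arm.grab_frame("side")
b=cv2.resize(s["frame"][80:215,230:410],(800,600),interpolation=3)
cv2.imwrite("pics/k.png",b[:,:,::-1])
E
```

```text
t: 19.92
eef_pos: [0.6405, 0.0696, 0.1771]
ee_rot: [2.101, 1.57, -2.812]
force: [-0.5, 0.4, 0.2]
width: 0.0215
t: 20.42
eef_pos: [0.6404, 0.0695, 0.168]
ee_rot: [2.023, 1.57, -2.89]
force: [-0.2, 0.4, -1.1]
width: 0.0212
```

View pics/k.png

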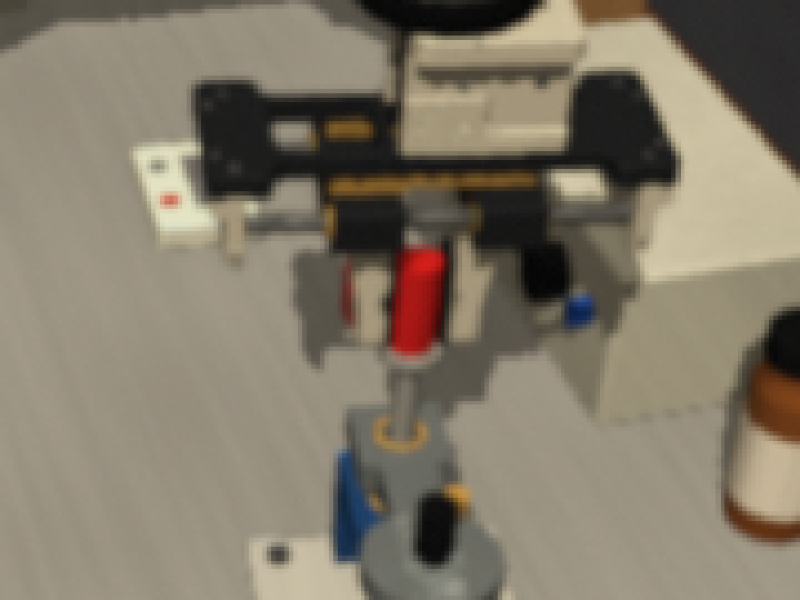

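```bash
python3 -m inch '0 0 -0.2 0 0 0;0 0 -0.2 0 0 0;0 0 -0.2 0 0 0;0 0 -0.16 0 0 0;0 0 -0.1 0 0 0;0 0 0 0 0 0;0 0 0 0 0 0'
python3 - <<'E'
from h import *
np.set_printoptions(precision=4,suppress=True)
s=arm.grab_frame("side");st=arm.get_state();print(st["eef_pos"],st["force"],st["moment"])
for n,z in dict(pin_collar=.13,upper_bushing=.11,spare_head=.1,cover_knob=.125).items():
    for uv,c in find(s,n)[:1]: print(n,uv,round(c,2),atz(s,*uv,z))
x,y=st["eef_pos"][:2]
# expected pixels of the pin axis at heights, for collar check
P=np.linalg.inv(np.array(s["pose"]))
for z in(.11,.12,.13,.136,.182):
    q=P@[x,y,z,1]; u=cv2.projectPoints(np.array([[q[0],-q[1],-q[2]]]),np.zeros(3),np.zeros(3),np.array(s["mtx"]),np.array(s["dist_coeffs"]))[0].ravel(); print(z,u, (u-[260,120])*[8,8])
b=cv2.resize(s["frame"][120:195,260:360],(800,600),interpolation=3)
cv2.imwrite("pics/l.png",b[:,:,::-1])
E
```

```text
t: 21.35
eef_pos: [0.6407, 0.0696, 0.1428]
ee_rot: [-1.136, 1.571, 0.235]
force: [0.3, -0.2, -0.1]
width: 0.0217
[0.6407 0.0696 0.1428] [-0.1452  0.5673 -1.5844] [ 0.0263 -0.0543  0.036 ]
pin_collar [321.216 164.388] 0.83 [0.6485 0.0848 0.13  ]
upper_bushing [319.704 174.384] 0.56 [0.6441 0.0776 0.11  ]
spare_head [305.2  365.19] 0.8 [ 0.4801 -0.316   0.1   ]
cover_knob [330.12 201.6 ] 0.84 [ 0.6277 -0.0221  0.125 ]
0.11 [319.4716 177.0034] [475.7728 456.0273]
0.12 [319.8374 173.2278] [478.6994 425.8223]
0.13 [320.2081 169.3985] [481.6645 395.1877]
0.136 [320.4328 167.0747] [483.4623 376.5973]
0.182 [322.2162 148.5793] [497.7293 228.6347]
```

View pics/l.png

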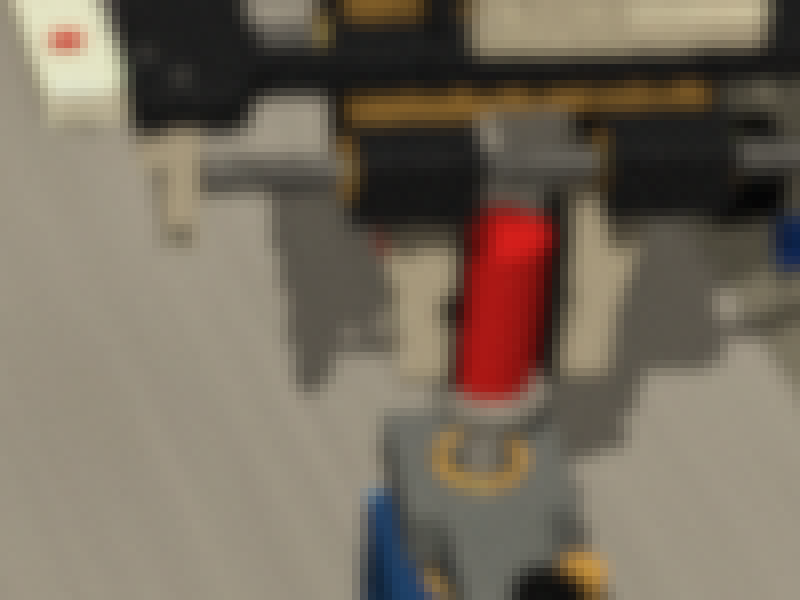

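```bash
python3 -c "
from station import arm
print(arm.job_done())"
```

```text
the job is handed in; nothing more can be done
None
```

I swung the cover bar shut, threaded the long pin down through both bushings, and handed the job in at about 21.5 s, still gripping the pin by its red head.

- **Bar:** I closed it by the knob. At the stop it no longer moved while the push rose to about 18 N along x. The picture afterwards showed it against the brass stop post.
- **Pin:** It went down with under about 2 N at the wrist the whole way, and neither bushing caught it.
- **Collar height:** From the tool height, the collar's underside is about 20.5 mm above the bar. The side view agrees to about 1 mm.
- **Tip:** It works out to be about 20 mm below the lower bushing. I did not see the tip itself: this rests on the tool height, the free travel and the head and collar being where expected in the side view.
- **Left alone:** The spare pin was still in its stand at the last check. The filter is under the closed cover, so I could not see it after closing, but nothing touched it.
- **Disagreement:** In the last side view, the network put the collar and upper bushing up to 17 mm from where the tool was. The gripper partly hid both. I relied on the picture and the calibrated projection instead, and those matched.

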